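# Open the ratchet bookend of a file rack

### The job

Make room in the desktop file rack for another card box: with your fingertips press down the release tab of the sliding bookend and, keeping it down, push the bookend back along its toothed bar, away from the boxes, until it is fully home at the end stop. Then let go, so that the tab springs up and you are clear of everything. Grip and lift nothing, do not force the ratchet, and leave the card boxes and everything else on the desk as they stand.

Things in the scene. Friction and masses are not known exactly. Their poses are not given: they have to be found in the camera images.
- rack: grey desktop file rack, screwed to the desk: base 460 x 160 x 20, a fixed end plate (top 115 above the desk) at its -x end, a steel toothed bar along its middle, a dark end-stop block (64 above the desk) at its +x end. Origin: centre of the base's underside; x runs along the bar from the fixed end plate to the end stop, the way the bookend is to be pushed back; z is up
- bookend (a joint): position of the sliding bookend along the bar, m: 0 nearest the boxes, 0.150 fully back at the end stop. Slides with about 2 N of friction. While the release tab is up, a pawl catches the bar's teeth (18 mm apart), so it cannot be pushed back by more than one tooth; towards the boxes it clicks along freely
- plate_top (a point): middle of the top edge of the bookend's upright grey face plate (6 thick, 140 wide, 115 above the desk), which faces the boxes. Behind it, towards the end stop, lies a pocket 52 long, open above and at the sides, whose floor is the release tab; then comes the push block. Moves with the bookend
- release (a joint): angle of the release tab, rad: 0 is up (latched), 0.30 fully down at its stop; the pawl clears the teeth from about 0.15. A spring returns it: at the tab's middle about 3 N to start, 6.5 N fully down. It must be kept down while the bookend moves
- tab_top (a point): middle of the top face of the release tab, a dark ribbed steel plate 38 (along the bar) x 48 (across), 82 above the desk when up; moves with the tab. Here it is free after 5 mm of downward travel and fully down after 10 mm. It hinges below the push block, so its edge by the face plate goes down most. 27 mm from the push block, 25 mm from the face plate
- push_face (a point): middle of the upright face, towards the tab and boxes, of the grey push block (66 wide, 16 thick, 106 tall above the desk); push here towards the end stop. This point is 96 above the desk; the block's face reaches from 73 to 106. Moves with the bookend
- box_a: card-index box standing in the rack between the fixed end plate and the sliding bookend (the one at the fixed end plate), 42 along the rack x 130 x 105 tall; must stay as it stands. Origin: centre of its underside
- box_b: card-index box standing in the rack between the fixed end plate and the sliding bookend (the middle one), 42 along the rack x 130 x 105 tall; must stay as it stands. Origin: centre of its underside
- box_c: card-index box standing in the rack between the fixed end plate and the sliding bookend (the one nearest the bookend), 42 along the rack x 130 x 105 tall; must stay as it stands. Origin: centre of its underside
- box_wait: spare card-index box lying flat on the desk, 105 x 130 x 42; a bystander. Origin: centre of its underside
- stapler: black stapler, 140 long, 56 tall; a bystander. Origin: centre of its underside
- tape: black tape dispenser with a roll of tape, 130 x 50, 83 tall; a bystander. Origin: centre of its underside
- mug: white mug, 76 across, 90 tall; a bystander. Origin: centre of its underside
Not all that is in view belongs to the job. Leave any green look-alike of the box_b alone.

How it is judged:
On the way, in this order (a step that is already met when the one before it is completed fails the run):
1. the release tab is pressed down far enough to free the ratchet, before the bookend has been moved back (value of joint release above 0.16 rad and value of joint bookend below 0.09 m), for 0.2 s.
2. the bookend has been pushed back to the end stop (value of joint bookend above 0.144 m), for 0.2 s.
At the end, for the whole second after the job is handed in: The bookend stands at rest within 6 mm of its end stop (joint above 0.144 m), the release tab has sprung up (below 0.06 rad), the three boxes in the rack stand upright within 20 mm of where they were and every other thing lies within 30 mm of where it was (value of joint bookend above 0.144 m and value of joint release below 0.06 rad and velocity of joint bookend below 0.01 m/s and distance of each of box_a, box_b, box_c from where it was at the start of the episode below 0.02 m and angle between each of box_a, box_b, box_c's own z axis and vertical below 0.2 rad and distance of each of box_wait, stapler, tape, mug from where it was at the start of the episode below 0.03 m); the robot touches nothing.
It fails at once if a card box in the rack is shifted or lifted by more than 20 mm, or tipped (distance of any of box_a, box_b, box_c from where it was at the start of the episode above 0.02 m or angle between any of box_a, box_b, box_c's own z axis and vertical above 0.2 rad).
It fails at once if another thing on the desk is shifted or lifted by more than 30 mm (distance of any of box_wait, stapler, tape, mug from where it was at the start of the episode above 0.03 m).
It fails at once if the rack, its bookend or its tab is forced (more than 60 N) (contact force between any of the fingers, the arm and rack above 60 N).
It also fails if it takes over 32 s, if anything falls off the work surface, if the arm or the gripper's body presses on something with over 40 N, if the wrist force passes 120 N, or if a joint passes its speed limit or range.

### The arm

A 6-joint arm with a two-finger parallel gripper is mounted at the origin on the work surface. World frame = base frame: x ahead of the robot, y to its left, z up, the work surface at z = 0. Lengths are in m, angles in rad, forces in N, time in s.
With the tool pointing down it reaches from about 0.25 to 0.8 m from the base axis. Payload 3.9 kg.
Tool frame: the origin (TCP) lies midway between the tips of the shut fingers; the grasp point (between the pads) lies 19 mm behind it; z points along the fingers, y is the direction in which the jaws open and shut (so a half turn about z gives the same grasp; the last joint's range is limited). The gripper opens to 85 mm and grips with 20 to 120 N. Pads are 22 mm wide; open, the fingers measure 114 mm over their backs; the gripper's body (76 mm by 85 mm) begins 54 mm behind the grasp point. The pads swing forward as they close: fully open they stand 13 mm farther back than shut.
Start: joints at [1.207, 0.26, -0.138, 1.173, 0, 1.571], TCP at [0.187, 0.491, 0.231] pointing down, gripper open.
Joint ranges: [-2.78, 2.78], [-0.83, 1.72], [-1.28, 1.37], [-1.9, 2.12], [-1.57, 1.48], [-3.14, 3.14]. Speed limits (rad/s): [2.57, 2.57, 3.14, 3.14, 3.14, 3.14].

### API

Orientations are given as a rotation vector (axis times angle).
In Python, from station import env gives the robot as it stands.
- The arm moves only by the shell command python3 -m jog 'ROWS'. ROWS is text: rows parted by semicolons, each of 7 numbers parted by spaces: the shift along the world's x, y, z in units of 0.03 m (1.0 is 0.03 m), then the turn, a rotation vector about the world's x, y, z in units of 0.08 rad (1.0 is 0.08 rad), then the closure, from -1 (fully open) to 1 (shut). A call has 1 to 12 rows; each row shifts and turns the commanded pose from where the row before left it; what a row does not reach is not made up. A row lasts 1/8 s, in which the tool goes at most 62.5 mm and 10.7 degrees, less where a joint would pass 70% of its speed; a pose out of reach is approached as far as the arm can. A call with a number of a shift or a turn outside -1 to 1 is refused whole. A call with a gripper value outside its range is refused whole. The fingers move at their own pace and stop on an object; the grip force is fixed at half the most. Time passes only in rows, so rows that do not move let the fingers close. It gives the time, the measured TCP pose, the force and the opening at its end, in the units of the state.
- env.observe(): the state, without advancing time (a new reading comes with each control period).
- env.read_camera(name): name is "scene" or "top"; returns a dict with "frame" (400x640x3 uint8, blue, green, red), "depth" (400x640 float32, m along the optical axis (not along the pixel's ray), 0 where there is no reading), "fx", "fy", "cx", "cy" (pixels), "k1" (the pictures are not rectified: a ray, as slopes to the right and down, at radius r is drawn at 1 + k1 r^2 times it, then the intrinsics apply), "cam_to_world" (4x4, takes a point from camera to world coordinates). Camera axes: x right, y down, z forward; pixel columns grow to the right and rows downward; lengths in m; the calibration is good to about 2 mm. A picture is of the moment at which its call begins.
- env.sign_off(): hands the job in, once; it reports no verdict.
The state is a dict: "t": time; "joint_positions": joint angles; "dq": joint speeds; "tau": joint torques, N m; "eef_pos": TCP position; "orientation": TCP orientation; "wrist_force": force on the tool from outside, world axes, zero at the start; "torque": the same for the moment, N m; "gripper_width": finger opening in m.
Only numpy, scipy, OpenCV 4.12 (cv2) and the standard library are available. Lean on these libraries where they do the work, as an engineer would, in place of code of your own. Each camera call takes 0.05 s, during which the arm holds its last target.

## Working session

There is one attempt and no reset: what is moved stays moved. The work goes in short steps, Python scripts to look and compute and a shell command to move; the robot and the scene stay as the last step left them, time stands still between calls to the robot, and variables do not carry over. Pictures are saved under pics/ and viewed, and the job is handed in when it is done.

```bash
ls; mkdir -p pics; python3 - <<'E'
from station import env
import cv2,numpy as np,pickle
s=env.observe(); print({k:np.round(v,3) for k,v in s.items()})
for n in("scene","top"):
    c=env.read_camera(n); cv2.imwrite(f"pics/{n}0.png",c["frame"]); pickle.dump(c,open(f"{n}0.pkl","wb"))
    print(n,c["fx"],c["fy"],c["cx"],c["cy"],c["k1"],np.round(c["cam_to_world"],3))
E
```

```text
pics
{'t': np.float64(0.0), 'joint_positions': array([ 1.207,  0.261, -0.139,  1.173, -0.   ,  1.571]), 'dq': array([-0.001,  0.   , -0.   ,  0.   ,  0.002,  0.   ]), 'tau': array([-1.0000e-03, -4.0567e+01,  2.5392e+01,  1.9000e-02, -0.0000e+00,
        0.0000e+00]), 'eef_pos': array([0.187, 0.49 , 0.23 ]), 'orientation': array([-5.680e-01, -3.089e+00,  3.000e-03]), 'wrist_force': array([-0.286, -0.398,  1.11 ]), 'torque': array([0.014, 0.018, 0.013]), 'gripper_width': np.float64(0.086)}
scene 437.3021236428925 437.3021236428925 325.3039390613321 208.0791205631048 -0.05995912285252736 [[ 0.495  0.675 -0.547  1.194]
 [ 0.869 -0.374  0.325 -0.365]
 [ 0.015 -0.636 -0.772  0.915]
 [ 0.     0.     0.     1.   ]]
top 373.66886513302063 373.66886513302063 322.3746211956169 193.47517705545246 0.019672173573319074 [[-0.016 -0.994  0.107  0.535]
 [-1.     0.015 -0.012 -0.036]
 [ 0.01  -0.107 -0.994  0.93 ]
 [ 0.     0.     0.     1.   ]]
```

View pics/scene0.png

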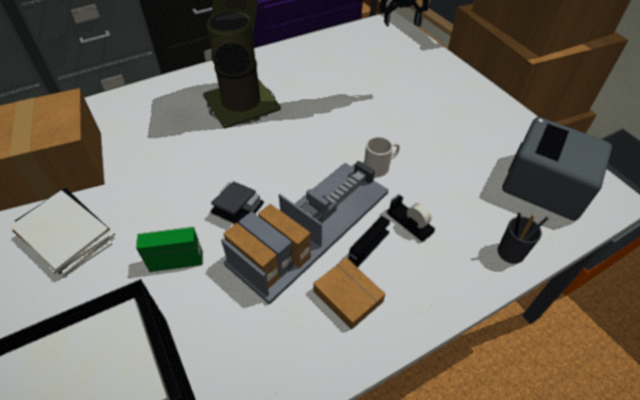

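View pics/top0.png

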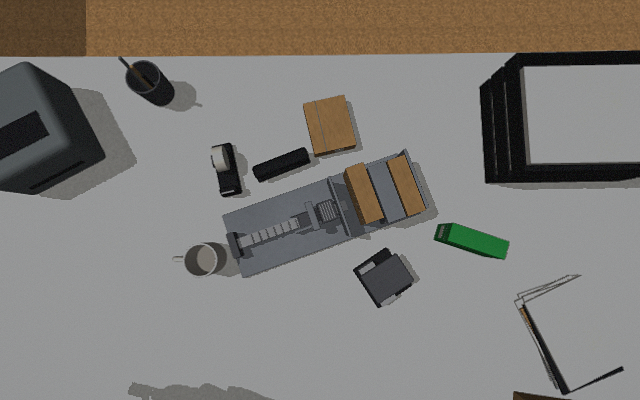

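Scene view: the robot is not visible. The rack runs from (265,290), at the boxes, to (370,175), at the stop. The mug is at (378,155), the tape at (410,215) and the stapler at (370,240). Top view: the bookend plate is at (342,207), the tab at (326,210), the push block at (312,215) and the stop at (237,246). The green look-alike is at (470,240), well away from the rack. Next I'll enlarge the bookend and deproject it.

```bash
cat > h.py <<'E'
import numpy as np,cv2,pickle
def cloud(c):
    h,w=c["depth"].shape
    u,v=np.meshgrid(np.arange(w),np.arange(h))
    K=np.array([[c["fx"],0,c["cx"]],[0,c["fy"],c["cy"]],[0,0,1.]])
    p=np.stack([u,v],-1).reshape(-1,1,2).astype(float)
    n=cv2.undistortPoints(p,K,np.array([c["k1"],0,0,0.])).reshape(h,w,2)
    z=c["depth"]; P=np.stack([n[...,0]*z,n[...,1]*z,z],-1)
    T=c["cam_to_world"]; W=P@T[:3,:3].T+T[:3,3]; W[z<=0]=np.nan
    return W
E
python3 - <<'E'
from h import *
for n,(a,b,x0,x1) in dict(top=(140,290,210,450),scene=(150,310,210,410)).items():
    c=pickle.load(open(n+"0.pkl","rb"))
    f=c["frame"][a:b,x0:x1]; cv2.imwrite(f"pics/{n}crop.png",cv2.convertScaleAbs(cv2.resize(f,None,fx=3.3,fy=3.3,interpolation=cv2.INTER_CUBIC),alpha=1.5,beta=20))
    W=cloud(c)
    if n=="top":
        for (u,v) in [(342,207),(326,210),(312,215),(237,246),(204,262),(285,170),(230,170),(330,130),(365,195),(600,100),(230,310),(290,260)]:
            print(u,v,np.round(W[v,u],4))
E
```

```text
342 207 [ 0.5968 -0.093   0.0486]
326 210 [ 0.5881 -0.0543  0.0839]
312 215 [ 0.5762 -0.0228  0.1048]
237 246 [0.5102 0.1502 0.0652]
204 262 [0.4716 0.2421 0.0066]
285 170 [0.6939 0.0444 0.0115]
230 170 [0.6942 0.1785 0.0205]
330 130 [ 0.7863 -0.0684  0.0396]
365 195 [ 0.6166 -0.1385  0.1261]
600 100 [ 0.8076 -0.6369  0.1616]
230 310 [ 3.560e-01  1.795e-01 -2.000e-04]
290 260 [0.4735 0.0328 0.0213]
```

View pics/topcrop.png

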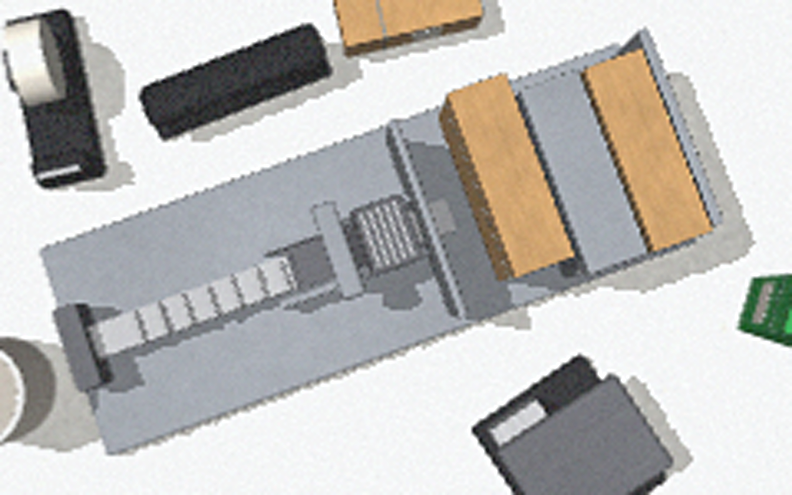

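View pics/scenecrop.png

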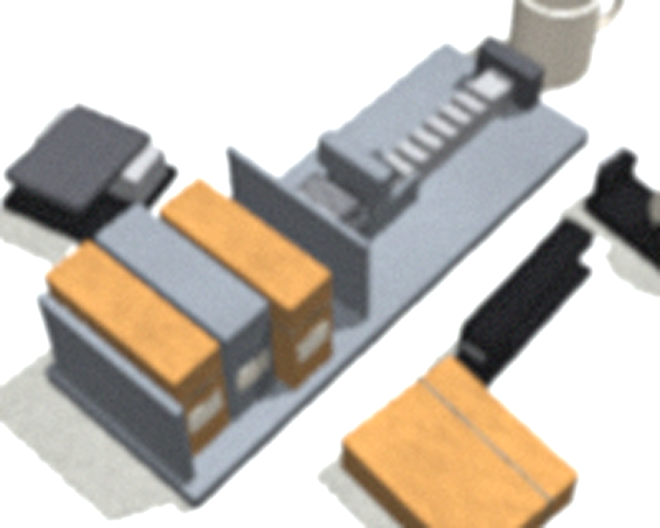

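The crops show the face plate with the ribbed tab (top crop at 385,235) and the push block (335,250), then the toothed bar and the stop (80,345). The pocket is open above. Now I'll fit the axis and the points from depth.

```bash
python3 - <<'E'
from h import *
for n in("top","scene"):
    c=pickle.load(open(n+"0.pkl","rb")); W=cloud(c).reshape(-1,3)
    g=c["frame"].reshape(-1,3).astype(int); sat=g.max(1)-g.min(1)
    W=W.copy()
    # base top surface
    m=(abs(W[:,2]-.02)<.006)&(W[:,0]>.4)&(W[:,0]<.75)&(W[:,1]>-.3)&(W[:,1]<.2)&(sat<45)&(g.sum(1)<430)
    if n=="top":
        im=np.zeros(c["depth"].size,np.uint8); im[m]=255; im=im.reshape(400,640)
        nl,lab,st,_=cv2.connectedComponentsWithStats(im); k=1+st[1:,4].argmax()
        P=W[(lab==k).ravel()]; print("base z",np.median(P[:,2]))
        r=cv2.minAreaRect(P[:,:2].astype(np.float32)); print(r)
        B=cv2.boxPoints(r); 
        # long edge direction -> +x toward stop (+y world)
        e=[B[1]-B[0],B[2]-B[1]]; d=max(e,key=np.linalg.norm); d/=np.linalg.norm(d); d*=np.sign(d[1])
        # refine: push-block top, plate
    o=np.array([.57,-.06]); nrm=np.array([-d[1],d[0]])
    print(n,"d",d,np.degrees(np.arctan2(d[1],d[0])))
    s=(W[:,:2]-o)@d; t=(W[:,:2]-o)@nrm
    np.save(n+"st.npy",np.c_[s,t,W[:,2]])
    def rep(name,mm):
        Q=np.c_[s,t,W[:,2]][mm]; 
        if len(Q): print(name,len(Q),"lo",np.round(np.percentile(Q,3,axis=0),4),"med",np.round(np.median(Q,axis=0),4),"hi",np.round(np.percentile(Q,97,axis=0),4))
    near=(abs(t)<.12)
    rep("platetop",near&(s>-.08)&(s<-.0)&(abs(W[:,2]-.115)<.006)&(sat<40))
    rep("block",near&(s>0.02)&(s<.09)&(abs(W[:,2]-.106)<.005))
    rep("tab",near&(s>-.02)&(s<.045)&(abs(W[:,2]-.082)<.006))
    rep("stop",near&(s>.15)&(s<.28)&(abs(W[:,2]-.064)<.006))
    rep("base",near&(s>.05)&(s<.28)&(abs(W[:,2]-.02)<.005))
    rep("boxtop",near&(s<-.02)&(abs(W[:,2]-.125)<.007)&(sat>40))
E
```

```text
base z 0.020620675017316015
((0.5827149748802185, -0.044051393866539), (0.15986815094947815, 0.4576011896133423), 18.942462921142578)
top d [-0.32461855  0.945845  ] 108.94246
platetop 227 lo [-0.0695 -0.0825  0.1101] med [-0.0302 -0.0179  0.115 ] hi [-0.0268  0.0475  0.1191]
block 213 lo [ 0.0258 -0.0472  0.103 ] med [ 0.0332 -0.0167  0.1062] hi [0.0406 0.0138 0.1092]
tab 343 lo [-0.0186 -0.0394  0.0794] med [-0.0012 -0.0166  0.0829] hi [0.0163 0.0055 0.0856]
stop 253 lo [ 0.2173 -0.0448  0.0595] med [ 0.2271 -0.016   0.0644] hi [0.2699 0.0119 0.0676]
base 4127 lo [ 0.0563 -0.0928  0.0176] med [ 0.145  -0.0024  0.0206] hi [0.2335 0.0588 0.0235]
boxtop 2197 lo [-0.1989 -0.0808  0.1231] med [-0.11   -0.0165  0.1256] hi [-0.0717  0.0468  0.1283]
scene d [-0.32461855  0.945845  ] 108.94246
platetop 161 lo [-0.0707 -0.0898  0.1095] med [-0.0325 -0.0237  0.1134] hi [-0.0281  0.0458  0.1169]
block 142 lo [ 0.0236 -0.0508  0.1017] med [ 0.0307 -0.0198  0.105 ] hi [0.0386 0.011  0.1077]
tab 216 lo [-0.0085 -0.0508  0.0769] med [ 0.0079 -0.0217  0.0813] hi [0.0287 0.0052 0.0859]
stop 179 lo [ 0.2166 -0.0478  0.0585] med [ 0.2285 -0.0214  0.0631] hi [0.2774 0.0089 0.0682]
base 2039 lo [ 0.0558 -0.0974  0.0161] med [ 0.1493 -0.0502  0.0194] hi [0.2335 0.0554 0.0228]
boxtop 1803 lo [-0.202  -0.0857  0.1208] med [-0.1647 -0.0224  0.1245] hi [-0.0739  0.045   0.1275]
```

Measurements agree with the given sizes: pocket 52 mm long, tab at z=0.082, block top at 0.106, stop at 0.064, base 160 x 458 mm. The bar direction is d=(-0.325, 0.946). Tab centre is about (0.588, -0.056), roughly 18.9° yaw for jaws across the bar. I'll travel high with the fingers shutting.

```bash
python3 -m jog '0.65 -0.9 0 0 0 -0.55 1;0.65 -0.9 0 0 0 -0.55 1;0.65 -0.9 0 0 0 -0.55 1;0.65 -0.9 0 0 0 -0.55 1;0.65 -0.9 0 0 0 -0.55 1;0.65 -0.9 0 0 0 -0.55 1;0.65 -0.9 0 0 0 -0.55 1;0.65 -0.9 0 0 0 -0.55 1;0.65 -0.9 0 0 0 -0.55 1;0.65 -0.9 0 0 0 -0.55 1'
```

```text
t: 1.35
eef_pos: [0.382, 0.2195, 0.231]
orientation: [-1.231, -2.89, 0.001]
wrist_force: [1.4, -0.1, -0.5]
gripper_width: -0.0002
```

```bash
python3 -m jog '0.69 -0.92 -0.1 0 0 -0.54 1;0.69 -0.92 -0.1 0 0 -0.54 1;0.69 -0.92 -0.1 0 0 -0.54 1;0.69 -0.92 -0.1 0 0 -0.54 1;0.69 -0.92 -0.1 0 0 -0.54 1;0.69 -0.92 -0.1 0 0 -0.54 1;0.69 -0.92 -0.1 0 0 -0.54 1;0.69 -0.92 -0.1 0 0 -0.54 1;0.69 -0.92 -0.1 0 0 -0.54 1;0.69 -0.92 -0.1 0 0 -0.54 1;0 0 0 0 0 0 1'; python3 - <<'E'
from station import env
import cv2,numpy as np
from scipy.spatial.transform import Rotation as R
s=env.observe();print(np.round(R.from_rotvec(s["orientation"]).as_matrix(),3),np.round(s["joint_positions"],2),s["eef_pos"],s["wrist_force"])
for n in("scene","top"):
    c=env.read_camera(n);f=c["frame"][100:300,210:450];cv2.imwrite(f"pics/{n}1.png",cv2.resize(f,None,fx=2.6,fy=2.6,interpolation=cv2.INTER_CUBIC))
E
```

```text
t: 2.72
eef_pos: [0.5896, -0.0571, 0.2001]
orientation: [-1.823, -2.558, 0.001]
wrist_force: [-0.6, 0.3, -0.6]
gripper_width: -0.0001
[[-0.326  0.945 -0.001]
 [ 0.945  0.326 -0.   ]
 [ 0.    -0.001 -1.   ]] [-0.1   0.39 -0.03  1.15 -0.    1.14] [ 0.589559   -0.05712038  0.20012968] [-0.61191209  0.32488649 -0.57635192]
```

View pics/scene1.png

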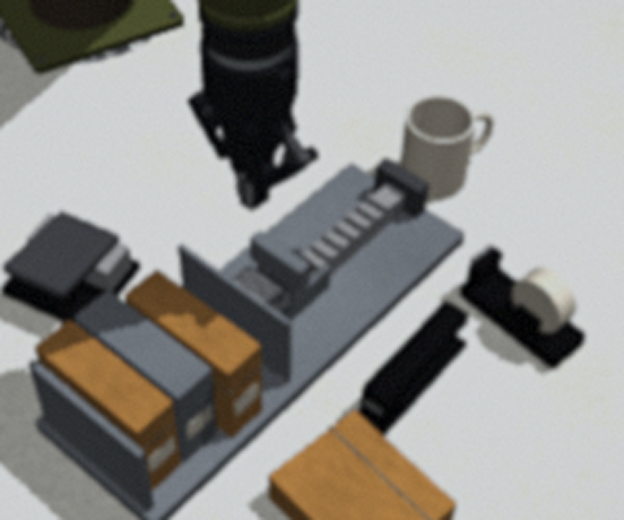

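The shut fingers (250,195) hang above the pocket. The tool x-axis lies along the bar and the position matches the tab centre. I'll shift 9 mm towards the push block and go down to just above the tab.

```bash
python3 -m jog '-0.1 0.28 -0.6 0 0 0 1;0 0 -0.7 0 0 0 1;0 0 -0.7 0 0 0 1;0 0 -0.7 0 0 0 1;0 0 -0.6 0 0 0 1;0 0 -0.3 0 0 0 1;0 0 0 0 0 0 1'
```

```text
t: 3.7
eef_pos: [0.585, -0.0463, 0.093]
orientation: [-1.818, -2.56, 0.001]
wrist_force: [-0.8, 0.5, 0.2]
gripper_width: -0.0
```

```bash
python3 -m jog '0 0 -0.2 0 0 0 1;0 0 -0.1 0 0 0 1;0 0 0 0 0 0 1'; python3 -m jog '0 0 -0.05 0 0 0 1;0 0 0 0 0 0 1';python3 - <<'E'
from station import env
import cv2,numpy as np
for n in("scene","top"):
    c=env.read_camera(n);f=c["frame"][140:280,230:410];cv2.imwrite(f"pics/{n}2.png",cv2.convertScaleAbs(cv2.resize(f,None,fx=4,fy=4,interpolation=cv2.INTER_CUBIC),alpha=1.6,beta=20))
E
```

```text
t: 4.08
eef_pos: [0.5857, -0.047, 0.0842]
orientation: [-1.82, -2.561, 0.0]
wrist_force: [-0.3, -0.2, -0.5]
gripper_width: -0.0001
t: 4.32
eef_pos: [0.5858, -0.047, 0.0828]
orientation: [1.82, 2.561, 0.0]
wrist_force: [-0.3, 0.5, 0.3]
gripper_width: -0.0001
```

View pics/scene2.png

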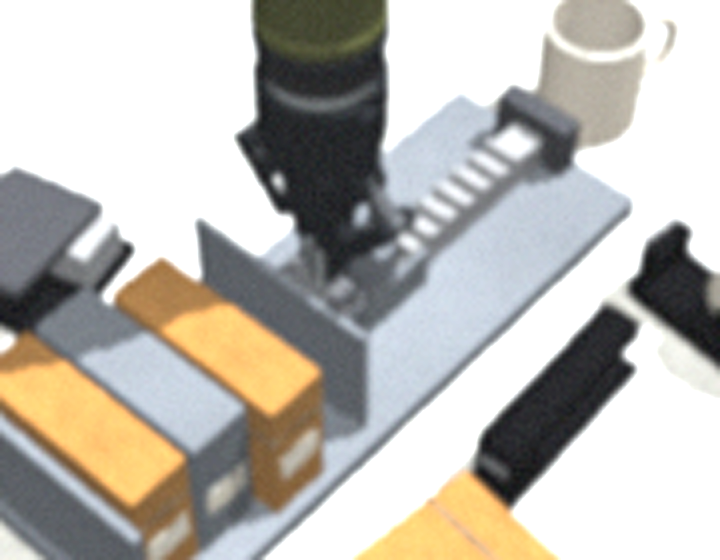

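View pics/top2.png

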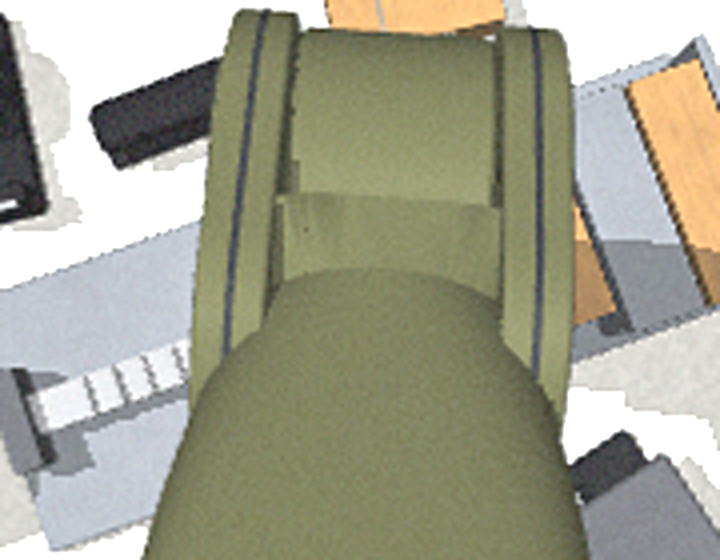

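The scene view shows the fingertips (325,285) inside the pocket between plate and push block. The arm hides the top view. There is no contact force yet, so I'll press in 1 mm steps.

```bash
for i in 1; do python3 -m jog '0 0 -0.03 0 0 0 1;0 0 0 0 0 0 1'; python3 -m jog '0 0 -0.03 0 0 0 1;0 0 0 0 0 0 1'; python3 -m jog '0 0 -0.03 0 0 0 1;0 0 0 0 0 0 1'; done
```

```text
t: 4.68
eef_pos: [0.586, -0.047, 0.0821]
orientation: [1.82, 2.56, 0.0]
wrist_force: [0.3, -1.0, 1.4]
gripper_width: -0.0
t: 4.92
eef_pos: [0.5861, -0.0473, 0.0817]
orientation: [1.82, 2.56, -0.0]
wrist_force: [-1.2, -1.2, 5.5]
gripper_width: 0.0002
t: 5.18
eef_pos: [0.5863, -0.0478, 0.0812]
orientation: [1.819, 2.559, -0.001]
wrist_force: [-1.9, -1.4, 8.3]
gripper_width: 0.0002
```

```bash
python3 -m jog '0 0 -0.04 0 0 0 1;0 0 0 0 0 0 1'; python3 -m jog '0 0 -0.04 0 0 0 1;0 0 0 0 0 0 1';  python3 -m jog '0 0 -0.03 0 0 0 1;0 0 0 0 0 0 1'
```

```text
t: 5.42
eef_pos: [0.5864, -0.048, 0.0802]
orientation: [1.819, 2.558, -0.001]
wrist_force: [-0.7, -2.2, 8.6]
gripper_width: 0.0001
t: 5.68
eef_pos: [0.5865, -0.048, 0.0791]
orientation: [1.819, 2.558, -0.001]
wrist_force: [-2.5, -2.1, 8.8]
gripper_width: 0.0002
t: 5.92
eef_pos: [0.5865, -0.0481, 0.0783]
orientation: [1.819, 2.558, -0.001]
wrist_force: [-1.8, -2.8, 9.2]
gripper_width: -0.0002
```

```bash
python3 -m jog '0 0 -0.03 0 0 0 1;0 0 0 0 0 0 1'; python3 -m jog '0 0 -0.03 0 0 0 1;0 0 0 0 0 0 1';  python3 -m jog '0 0 -0.03 0 0 0 1;0 0 0 0 0 0 1'
```

```text
t: 6.18
eef_pos: [0.5865, -0.0481, 0.0775]
orientation: [1.819, 2.558, -0.001]
wrist_force: [-2.3, -3.0, 8.9]
gripper_width: -0.0001
t: 6.42
eef_pos: [0.5865, -0.0481, 0.0766]
orientation: [1.819, 2.558, -0.001]
wrist_force: [-2.0, -1.3, 9.9]
gripper_width: 0.0004
t: 6.68
eef_pos: [0.5865, -0.0481, 0.0758]
orientation: [1.819, 2.558, -0.001]
wrist_force: [-2.1, -2.3, 9.7]
gripper_width: 0.0002
```

The tab is down about 6 mm at 10 N, so it should be free. Next I'll slide towards the push block, easing z up slightly because the lever shortens.

```bash
python3 -m jog '-0.022 0.063 0 0 0 0 1;-0.022 0.063 0.012 0 0 0 1;0 0 0 0 0 0 1'; python3 -m jog '-0.022 0.063 0.012 0 0 0 1;-0.022 0.063 0.012 0 0 0 1;0 0 0 0 0 0 1';python3 - <<'E'
from station import env
import cv2,numpy as np
c=env.read_camera("scene");f=c["frame"][150:260,250:390];cv2.imwrite(f"pics/scene3.png",cv2.convertScaleAbs(cv2.resize(f,None,fx=5,fy=5,interpolation=cv2.INTER_CUBIC),alpha=1.6,beta=20))
E
```

```text
t: 7.05
eef_pos: [0.5852, -0.0441, 0.0762]
orientation: [1.819, 2.558, -0.001]
wrist_force: [-1.4, -3.1, 9.1]
gripper_width: -0.0
t: 7.42
eef_pos: [0.5838, -0.0403, 0.0768]
orientation: [1.819, 2.558, -0.001]
wrist_force: [-2.6, -1.9, 9.4]
gripper_width: -0.0001
```

View pics/scene3.png

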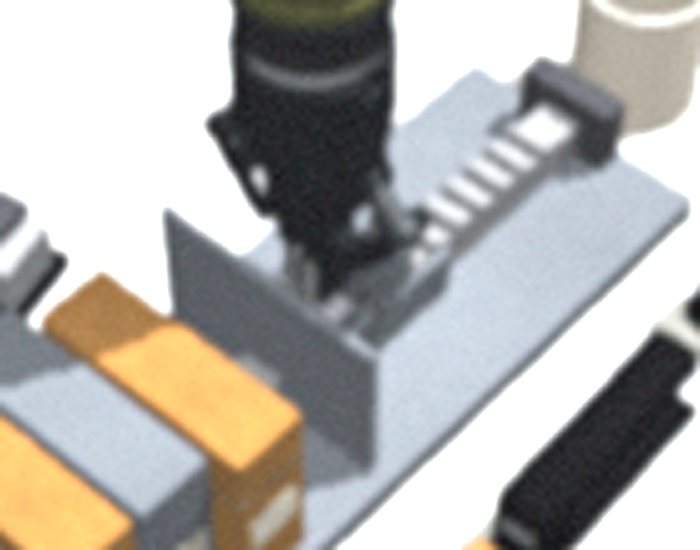

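Compared with the previous picture, the plate's left top corner moved from about (280,195) to (283,192). So the bookend already follows the fingertips through friction, which means the tab is free or still within one tooth. I'll press back down 1 mm and push on while watching the force.

```bash
python3 -m jog '0 0 -0.04 0 0 0 1;0 0 0 0 0 0 1;-0.054 0.158 0 0 0 0 1;-0.054 0.158 0 0 0 0 1;0 0 0 0 0 0 1'; python3 -m jog '-0.054 0.158 0 0 0 0 1;-0.054 0.158 0 0 0 0 1;0 0 0 0 0 0 1'
python3 - <<'E'
from station import env
from h import *
c=env.read_camera("scene");W=cloud(c).reshape(-1,3)
g=c["frame"].reshape(-1,3).astype(int); sat=g.max(1)-g.min(1)
d=np.array([-.3246,.9458]);o=np.array([.57,-.06]);s=(W[:,:2]-o)@d;t=(W[:,:2]-o)@[-d[1],d[0]]
for lo,hi in((-.095,-.07),(.015,.05)):
    m=(t>lo)&(t<hi)&(abs(W[:,2]-.108)<.008)&(s>-.06)&(s<.2)&(sat<40); print(m.sum(),np.round(np.percentile(s[m],[5,50,95]),4))
E=env.observe()["eef_pos"];print("tool s",(E[:2]-o)@d,(E[:2]-o)@[-d[1],d[0]])
E
```

```text
t: 8.1
eef_pos: [0.5805, -0.0304, 0.0756]
orientation: [1.819, 2.559, -0.0]
wrist_force: [-2.4, -1.9, 9.9]
gripper_width: 0.0002
t: 8.48
eef_pos: [0.5772, -0.0209, 0.0756]
orientation: [1.819, 2.559, -0.0]
wrist_force: [-3.0, -2.9, 9.4]
gripper_width: 0.0
38 [-0.001   0.0008  0.005 ]
52 [-0.0011  0.0007  0.0048]
tool s 0.03457620338905149 -0.01951281058448758
```

The plate has moved about 32 mm, more than one tooth, so the ratchet is free and force stays about 10 N. Continuing.

```bash
python3 -m jog '-0.087 0.252 0 0 0 0 1;-0.087 0.252 0 0 0 0 1;-0.087 0.252 0 0 0 0 1;-0.087 0.252 0 0 0 0 1;-0.087 0.252 0 0 0 0 1;-0.087 0.252 0 0 0 0 1;0 0 0 0 0 0 1'; python3 -m jog '-0.087 0.252 0 0 0 0 1;-0.087 0.252 0 0 0 0 1;-0.087 0.252 0 0 0 0 1;-0.087 0.252 0 0 0 0 1;0 0 0 0 0 0 1'
cat > m.py <<'E'
from station import env
from h import *
c=env.read_camera("scene");W=cloud(c).reshape(-1,3)
g=c["frame"].reshape(-1,3).astype(int); sat=g.max(1)-g.min(1)
d=np.array([-.3246,.9458]);o=np.array([.57,-.06]);s=(W[:,:2]-o)@d;t=(W[:,:2]-o)@[-d[1],d[0]]
for lo,hi in((-.095,-.07),(.015,.05)):
    m=(t>lo)&(t<hi)&(abs(W[:,2]-.108)<.008)&(s>-.06)&(s<.2)&(sat<40); print(m.sum(),np.round(np.percentile(s[m],[5,50,95]),4))
E=env.observe()["eef_pos"];print("tool s",(E[:2]-o)@d,(E[:2]-o)@[-d[1],d[0]])
cv2.imwrite("pics/last.png",cv2.convertScaleAbs(cv2.resize(c["frame"][110:270,240:440],None,fx=4,fy=3.7),alpha=1.5,beta=20))
E
python3 m.py
```

```text
t: 9.4
eef_pos: [0.5614, 0.025, 0.0755]
orientation: [1.819, 2.56, 0.001]
wrist_force: [-2.6, -0.7, 8.7]
gripper_width: -0.0002
t: 10.02
eef_pos: [0.551, 0.0554, 0.0754]
orientation: [1.818, 2.56, 0.001]
wrist_force: [-0.6, -1.0, 9.3]
gripper_width: -0.0002
40 [0.0792 0.0813 0.0855]
60 [0.0797 0.0819 0.0857]
tool s 0.11524573019462336 -0.019489132030947483
```

```bash
python3 -m jog '-0.054 0.158 0 0 0 0 1;-0.054 0.158 0 0 0 0 1;-0.054 0.158 0 0 0 0 1;-0.054 0.158 0 0 0 0 1;-0.054 0.158 0 0 0 0 1;0 0 0 0 0 0 1'; python3 -m jog '-0.043 0.126 0 0 0 0 1;0 0 0 0 0 0 1';python3 -m jog '-0.043 0.126 0 0 0 0 1;0 0 0 0 0 0 1'; python3 m.py
```

```text
t: 10.82
eef_pos: [0.5445, 0.0749, 0.0768]
orientation: [1.817, 2.551, -0.007]
wrist_force: [-2.6, -11.8, 16.7]
gripper_width: 0.0003
t: 11.08
eef_pos: [0.5441, 0.0762, 0.0778]
orientation: [1.816, 2.546, -0.011]
wrist_force: [-2.6, -18.9, 23.8]
gripper_width: 0.0002
t: 11.32
eef_pos: [0.5438, 0.0775, 0.079]
orientation: [1.815, 2.54, -0.016]
wrist_force: [-1.7, -24.7, 29.6]
gripper_width: -0.0001
37 [0.0985 0.1006 0.1042]
58 [0.0983 0.1004 0.1048]
tool s 0.13857892698331617 -0.01984960325425324
```

View pics/last.png

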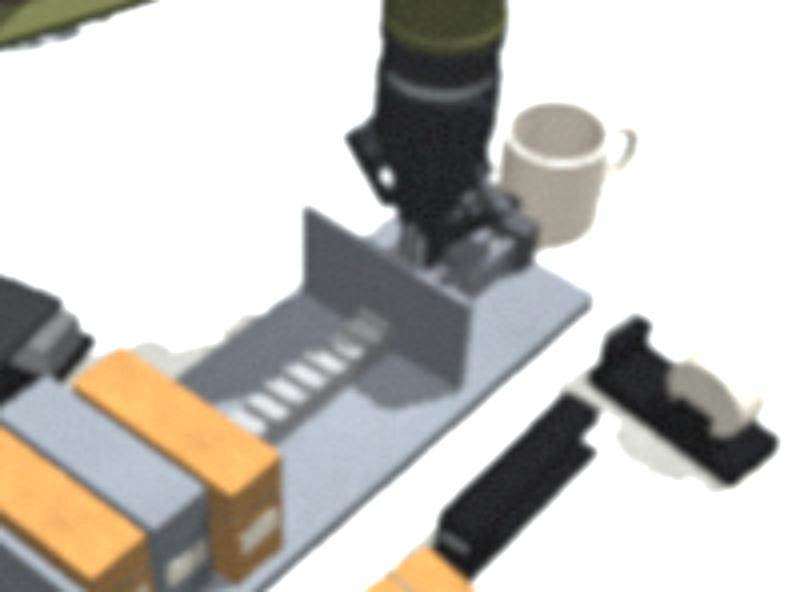

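Forces have risen: about 25 N along the bar and 30 N up. The fingers also slipped 4 mm forward relative to the plate, so the bookend has stopped. Before pressing further I'll check from the first pictures where the end stop leaves the carriage.

```bash
python3 - <<'E'
from h import *
from station import env
d=np.array([-.3246,.9458]);o=np.array([.57,-.06])
for nm,c in(("top0",pickle.load(open("top0.pkl","rb"))),("scene0",pickle.load(open("scene0.pkl","rb"))),("scene now",env.read_camera("scene"))):
    W=cloud(c).reshape(-1,3);s=(W[:,:2]-o)@d;t=(W[:,:2]-o)@[-d[1],d[0]]
    print(nm)
    for tc in(-.018,-.04,.004):
        m=abs(t-tc)<.004
        out=[]
        for a in np.arange(.02,.25,.006):
            q=m&(s>=a)&(s<a+.006); out.append(f"{a*1000:.0f}:{np.median(W[q,2])*1000:.0f}" if q.any() else f"{a*1000:.0f}:-")
        print(tc," ".join(out))
    m=abs(t+.018)<.05
E
```

```text
top0
-0.018 20:67 26:107 32:106 38:105 44:66 50:68 56:66 62:67 68:50 74:54 80:48 86:48 92:56 98:49 104:49 110:54 116:50 122:49 128:55 134:48 140:49 146:54 152:49 158:49 164:56 170:48 176:50 182:54 188:49 194:48 200:49 206:48 212:49 218:65 224:65 230:63 236:- 242:- 248:0
-0.04 20:54 26:108 32:108 38:105 44:54 50:53 56:54 62:53 68:54 74:52 80:38 86:21 92:20 98:21 104:20 110:20 116:20 122:20 128:20 134:20 140:20 146:21 152:21 158:20 164:21 170:21 176:20 182:21 188:21 194:20 200:22 206:20 212:29 218:64 224:65 230:65 236:- 242:- 248:-0
0.004 20:54 26:106 32:107 38:106 44:54 50:53 56:54 62:53 68:55 74:52 80:54 86:19 92:20 98:21 104:20 110:20 116:21 122:19 128:21 134:21 140:20 146:21 152:20 158:20 164:21 170:22 176:21 182:20 188:21 194:20 200:20 206:22 212:27 218:64 224:65 230:64 236:- 242:- 248:1
scene0
-0.018 20:92 26:104 32:106 38:103 44:- 50:- 56:- 62:67 68:66 74:53 80:49 86:49 92:54 98:47 104:48 110:56 116:48 122:47 128:53 134:47 140:47 146:53 152:45 158:48 164:52 170:48 176:48 182:52 188:48 194:47 200:46 206:48 212:51 218:62 224:64 230:63 236:- 242:- 248:-
-0.04 20:72 26:43 32:48 38:3
[... 557 characters left out ...]
6:49 92:522 98:512 104:323 110:411 116:361 122:151 128:142 134:128 140:- 146:- 152:- 158:- 164:62 170:104 176:- 182:- 188:- 194:- 200:- 206:- 212:- 218:- 224:- 230:- 236:- 242:- 248:-
-0.04 20:19 26:20 32:20 38:19 44:18 50:19 56:20 62:19 68:21 74:20 80:21 86:19 92:524 98:407 104:377 110:314 116:323 122:182 128:181 134:552 140:189 146:556 152:85 158:67 164:44 170:38 176:35 182:33 188:39 194:37 200:39 206:41 212:46 218:62 224:64 230:63 236:- 242:- 248:-
0.004 20:- 26:- 32:- 38:- 44:- 50:- 56:- 62:- 68:- 74:- 80:- 86:- 92:113 98:494 104:510 110:390 116:417 122:140 128:143 134:79 140:78 146:- 152:- 158:- 164:- 170:- 176:- 182:- 188:- 194:- 200:- 206:- 212:57 218:60 224:62 230:- 236:- 242:- 248:-
```

Initially the carriage's rear end was at s≈0.084 and the stop face at s≈0.216, a gap of 132 mm. The bookend has moved 133 mm, and the rails are now continuous up to the stop. So it is home, having started one tooth back. Now I'll lift straight up, gently, with no backward drag.

```bash
python3 -m jog '0 0 0.06 0 0 0 1;0 0 0.06 0 0 0 1;0 0 0 0 0 0 1';python3 -m jog '0 0 0.08 0 0 0 1;0 0 0.08 0 0 0 1;0 0 0 0 0 0 1'; python3 m.py
```

```text
t: 11.8
eef_pos: [0.543, 0.0811, 0.0815]
orientation: [1.817, 2.547, -0.007]
wrist_force: [-1.1, -15.5, 21.7]
gripper_width: -0.0002
t: 12.18
eef_pos: [0.5407, 0.0855, 0.0826]
orientation: [1.819, 2.558, -0.002]
wrist_force: [1.7, -5.4, 3.7]
gripper_width: -0.0001
43 [0.0985 0.1009 0.1044]
60 [0.0985 0.1005 0.1046]
tool s 0.14709831691242012 -0.019538877722878052
```

```bash
python3 -m jog '0 0 0.1 0 0 0 1;0 0 0.1 0 0 0 1;0 0 0.2 0 0 0 1;0 0 0 0 0 0 1'; python3 -m jog '0 0 0.5 0 0 0 1;0 0 1 0 0 0 1;0 0 1 0 0 0 1;0 0 1 0 0 0 1;0 0 0 0 0 0 1'; python3 m.py
```

```text
t: 12.72
eef_pos: [0.5389, 0.0849, 0.0935]
orientation: [1.82, 2.56, -0.007]
wrist_force: [-0.4, -6.2, 1.5]
gripper_width: -0.0
t: 13.35
eef_pos: [0.5411, 0.0876, 0.2012]
orientation: [1.818, 2.56, 0.006]
wrist_force: [1.2, -0.3, -0.2]
gripper_width: -0.0001
36 [0.099  0.1008 0.1047]
53 [0.0982 0.1007 0.1041]
tool s 0.14898925541365088 -0.01953153487726475
```

Clear of everything. I'll move the arm aside for a final look from above.

```bash
python3 -m jog '-0.7 0.5 0.3 0 0 0 1;-0.8 0.8 0.3 0 0 0 1;-0.8 0.8 0.3 0 0 0 1;-0.8 0.8 0 0 0 0 1;-0.8 0.8 0 0 0 0 1;-0.8 0.8 0 0 0 0 1;-0.8 0.8 0 0 0 0 1;-0.8 0.8 0 0 0 0 1;-0.8 0.8 0 0 0 0 1;-0.5 0.5 0 0 0 0 1;0 0 0 0 0 0 1'; python3 - <<'E'
from station import env
from h import *
d=np.array([-.3246,.9458]);o=np.array([.57,-.06])
c0=pickle.load(open("top0.pkl","rb"));c=env.read_camera("top")
for cc in(c0,c):
    W=cloud(cc).reshape(-1,3);g=cc["frame"].reshape(-1,3).astype(int);sat=g.max(1)-g.min(1);s=(W[:,:2]-o)@d;t=(W[:,:2]-o)@[-d[1],d[0]]
    for name,z,lo,hi,tw in(("plate",.115,-.05,.13,.08),("block",.106,.015,.21,.03),("tab",.082,-.03,.18,.02)):
        m=(abs(t+.0185)<tw)&(s>lo)&(s<hi)&(abs(W[:,2]-z)<.005)&(sat<40);print(name,m.sum(),np.round(np.percentile(s[m],[5,50,95]),4),round(float(np.median(W[m,2])),4))
    m=(abs(t+.018)<.08)&(s<-.05)&(s>-.25)&(abs(W[:,2]-.125)<.006);print("boxtops",m.sum(),np.round(np.percentile(s[m],[2,50,98]),4))
    m=(abs(t+.018)<.02)
    print(" ".join(f"{a*1000:.0f}:{np.median(W[m&(s>=a)&(s<a+.005),2])*1000:.0f}" for a in np.arange(-.03 if cc is c0 else .1,.03 if cc is c0 else .165,.005)))
im=np.hstack([x["frame"][80:300,150:450] for x in(c0,c)]);cv2.imwrite("pics/end.png",cv2.convertScaleAbs(cv2.resize(im,None,fx=1.33,fy=1.33,interpolation=cv2.INTER_CUBIC),alpha=1.4,beta=15))
S=env.observe();print(S["t"],S["eef_pos"],S["wrist_force"])
E
```

```text
t: 14.78
eef_pos: [0.3093, 0.3085, 0.2254]
orientation: [-1.815, -2.563, 0.004]
wrist_force: [0.3, -0.3, 0.9]
gripper_width: 0.0
plate 183 [-0.0324 -0.0295 -0.0269] 0.115
block 195 [0.0261 0.0332 0.0403] 0.1063
tab 298 [-0.0193 -0.0022  0.0154] 0.0829
boxtops 3471 [-0.1991 -0.1354 -0.0712]
-30:96 -25:49 -20:83 -15:83 -10:83 -5:83 0:83 5:83 10:83 15:68 20:66 25:106
plate 186 [0.1007 0.1033 0.1062] 0.115
block 217 [0.1584 0.1656 0.1733] 0.1062
tab 317 [0.1141 0.1316 0.1498] 0.0827
boxtops 3474 [-0.1993 -0.1355 -0.0711]
100:105 105:115 110:78 115:83 120:83 125:83 130:83 135:83 140:83 145:82 150:69 155:84 160:107
14.825 [0.31010422 0.3080588  0.22556931] [0.24292909 0.58623649 0.74884842]
```

View pics/end.png

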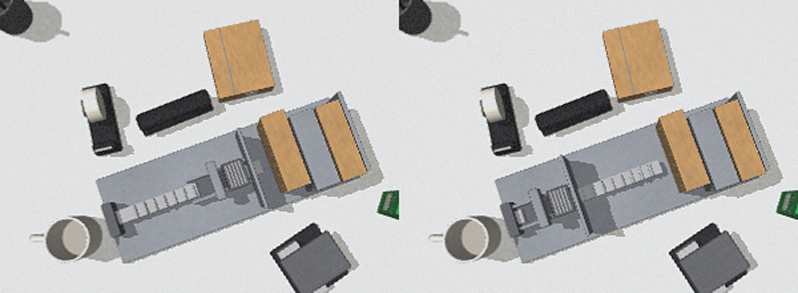

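Before (left) and after (right): the carriage is now against the stop and the tab is up at z=0.083. Boxes, mug, tape, stapler and spare box are unchanged. One last check, on any gap between carriage and stop.

```bash
python3 - <<'E'
from station import env
from h import *
d=np.array([-.3246,.9458]);o=np.array([.57,-.06])
c=env.read_camera("top");W=cloud(c).reshape(-1,3);s=(W[:,:2]-o)@d;t=(W[:,:2]-o)@[-d[1],d[0]]
for tc in(-.04,-.018,.004):
    m=abs(t-tc)<.005
    print(tc," ".join(f"{a*1000:.0f}:{np.min(W[m&(s>=a)&(s<a+.003),2])*1000:.0f}" for a in np.arange(.18,.233,.003) if (m&(s>=a)&(s<a+.003)).any()))
cv2.imwrite("pics/endc.png",cv2.convertScaleAbs(cv2.resize(c["frame"][190:280,210:310],None,fx=6,fy=6,interpolation=cv2.INTER_CUBIC),alpha=1.6,beta=20))
E
```

```text
-0.04 183:54 186:54 189:20 192:17 195:21 198:25 201:18 204:20 207:19 210:52 213:18 216:20 219:63 222:62 225:61 228:63 231:63
-0.018 180:66 183:65 186:65 189:66 192:65 195:64 198:65 201:68 204:48 207:47 210:48 213:46 216:48 219:62 222:64 225:63 228:62 231:63
0.004 183:53 186:19 189:20 192:18 195:18 198:22 201:19 204:18 207:20 210:20 213:21 216:18 219:63 222:64 225:63 228:62 231:63
```

View pics/endc.png

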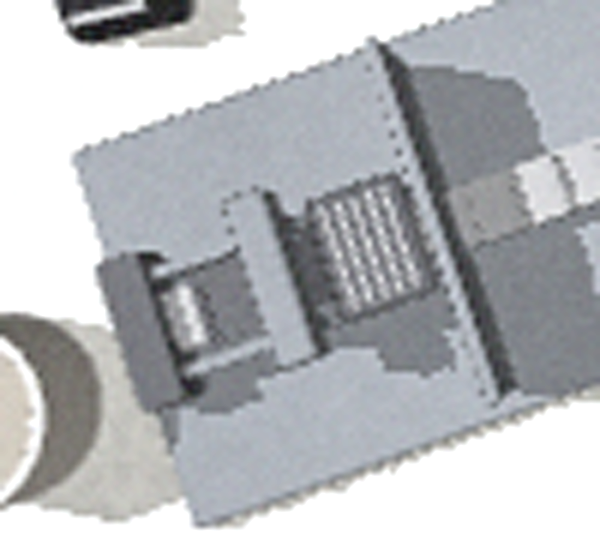

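The crop shows both carriage rails reaching the stop block, at (160,272) and (190,370). Together with the stall under about 25 N and the tab being up, that is home. Handing in.

```bash
python3 -c "
from station import env
print(env.sign_off())"
```

```text
the job is handed in; nothing more can be done
None
```

The bookend is home at the end stop, the release tab has sprung back up, and I handed the job in at about 15 s, under the 32 s limit. I pressed the tab down about 6 mm with the shut fingertips. I then pushed the bookend back about 132 mm, lifted straight off and parked the arm clear.

**Last checks:**
- **Bookend:** its travel matches the 132 mm gap measured at the start; it started about one tooth back, not at 0. The crop shows both carriage rails against the stop, and it stalled under about 25 N.
- **Tab:** its top is back at 83 mm above the desk, the same as at the start.
- **Boxes and bystanders:** the rack box tops are unchanged to under 1 mm in depth. The spare box, stapler, tape and mug look unmoved in the before/after picture. I did not measure those four.
- **Robot:** the wrist force was near zero after I moved clear.

**What did not go as expected:**
- **How it was pushed:** the bookend followed mostly by friction on the tab, not by contact with the push face. At the stop the fingers slipped forward on the tab.
- **Peak force:** that slip raised the wrist force to about 39 N in total, under the 60 N limit.
- **Inconclusive check:** my last depth profile along the rails missed them, so contact with the stop rests on the crop, the travel and the stall.

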